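# Tip the counted packs into the ward carton and roll it home against the sprung backstop

## Robot

A 6-joint arm with a two-finger parallel gripper is mounted at the origin on the work surface. World frame = base frame: x ahead of the robot, y to its left, z up, the work surface at z = 0. Lengths are in m, angles in rad, forces in N, time in s.
With the tool pointing down it reaches from about 0.35 to 0.85 m from the base axis. Payload 8.1 kg.
Tool frame: the origin (TCP) lies at the very end of the fingers, on their centre line; the grasp point (between the pads) lies 19 mm behind it; z points along the fingers, y is the line along which they close (so a half turn about z gives the same grasp; the last joint's range is limited). The gripper opens to 93 mm and grips with 3 to 60 N. Pads are 15 mm wide; open, the fingers measure 128 mm over their backs; the gripper's body (75 mm by 188 mm) begins 65 mm behind the grasp point.
Start: joints at [-1.297, 0.13, 1.488, -0, 1.523, -0.085], TCP at [0.211, -0.562, 0.219] pointing down, gripper open.
Joint ranges: [-2.96, 2.96], [-0.89, 2.26], [0.02, 2.5], [-1.34, 4.48], [0, 2.73], [-2.66, 2.66]. Speed limits (rad/s): [2.39, 2.39, 2.79, 3.14, 3.14, 3.14].

## Interface

Orientations are given as a rotation vector (axis times angle).
In Python, from plant import robot, imaging gives the robot as it stands.
- The arm moves only by the tool jog_arm, never from a script. Its argument "rows" is a list of rows, each a list of 2 entries, a list of its own where there are three numbers: the shift along the tool's x, y, z each as a share of 0.2 m, from -1 to 1, then the turn, a rotation vector about the tool's x, y, z each as a share of pi/2 rad, from -1 to 1. A call has 1 to 5 rows; each row is the pose to reach, as a shift and turn from the pose commanded when the call began, along the tool's axes at that moment; what a row does not reach only later rows make up. A row lasts 1/10 s, in which the tool goes at most 50 mm and 8.59 degrees, less where a joint would pass 70% of its speed; a pose out of reach is approached as far as the arm can. A call with a number of a shift or a turn outside -1 to 1 is refused whole. A call with a gripper value outside its range is refused whole. "hand" is the closure, from -1 (fully open) to 1 (shut), set as the call begins (left out, the last holds). The fingers move at their own pace and stop on an object; "squeeze" is the grip in N (left out, the last holds). Time passes only in rows, so rows that repeat a pose let the fingers close. It gives the time, the measured TCP pose, the force, the opening and the grip force at its end, in the units of the state.
- robot.read_state(): the state, without advancing time (a new reading comes with each control period).
- imaging.read_camera(name): name is "side" or "top" or "wrist"; returns a dict with "frame" (384x512x3 uint8, red, green, blue), "vertical_fov" (degrees; the focal length in pixels is half the picture's height over the tangent of half this angle, whatever the lens; pixels are square), "cx", "cy" (the principal point, pixels), "R" (3x3) and "t" (3): a world point X has camera coordinates R X + t. Camera axes: x right, y down, z forward; pixel columns grow to the right and rows downward; lengths in m; the calibration is good to about 2 mm. The wrist camera is an equidistant fisheye: a pixel r from the principal point sees the ray r / f radians off the axis. A picture is of the moment at which its call begins. There is no depth.
- robot.close_job(): hands the job in; it is judged then, once.
The state is a dict: "t": time; "q": joint angles; "dq": joint speeds; "joint_torque": joint torques, N m; "tool_pos": TCP position; "orientation": TCP orientation; "force": force on the tool from outside, world axes, zero at the start; "wrist_torque": the same for the moment, N m; "opening": finger opening in m; "gripper_force": force on a finger pad.
Only numpy, scipy, OpenCV 4.12 (cv2) and the standard library are available. Lean on these libraries where they do the work, as an engineer would, in place of code of your own. Each camera call takes 0.05 s, during which the arm holds its last target. There are 200 camera calls.

## Task

Lift the handle of the hinged blue counting tray to tip all four medicine packs into the open carton, then let the tray down flat again. Then push the carton along the rollers, without lifting it, into the blue-sided bay until it meets the yellow sprung backstop plate, wherever that is set today; press the plate in by about half a centimetre, without jamming it at the end of its short travel, then let go, leaving the carton at rest touching the plate with all four packs in it. Do not disturb the pink dose tray, the mug or the syrup bottle.

Things in the scene. Friction and masses are not known exactly. Their poses are not given: they have to be found in the camera images.
- track: Fixed straight roller track on the desk. Origin on the desk on its centre line; +y is the direction of travel, towards the bay; +x points away from the tray stand; z up. Eight free-turning steel rollers, diameter 22 mm, from y = -200 to +24 mm, tops 28 mm above the desk. Aluminium side rails, inner faces at x = -54 and +54 mm, 10 mm thick, 50 mm high, from y = -220 to 240 mm.
- bay_mouth (a point): Start of the bay: centre line of the track, 50 mm along its +y from its origin, 27 mm above the desk. From about here to y = 240 mm the floor is a flat black rubber deck 27 mm high, on which the carton drags with friction (about 1 to 3 N in all) instead of rolling. Blue side panels on the rails reach 79 mm above the desk (inner faces at x = -56 and +56 mm). Open above.
- backstop: Grey upright post across the end of the bay, fixed to the track: 108 x 16 x 85 mm, origin at the centre of its foot, 260 mm along the track's +y from the track's origin, same axes. On a rod it carries a yellow upright plate, 84 mm wide, from 34 to 90 mm above the desk, facing the carton. Where the plate stands is clamped differently each time and is not measured: it has to be felt.
- plate_range (a point): Middle of the range of settings of the yellow plate's face, 175 mm along the track's +y, 62 mm high: the face stands anywhere from 30 mm before to 30 mm beyond it (in y). The plate is pushed in (+y) against a spring, 1 N per mm from zero (5 N at 5 mm); its travel ends hard after 12 mm (12 N). When the push ends it presses the carton back a little, until the deck's friction holds it.
- carton: Open-topped cardboard carton 100 mm (x) by 120 mm (y, along the track) by 70 mm high, walls and floor 4 mm, 0.11 to 0.22 kg, origin at the centre of its underside. It stands on the rollers between the rails (4 mm play each side) under the tray's lip, axes nearly the track's; rim 98 mm above the desk. The rear face, to push on, is 60 mm behind its origin (-y).
- tipper: White fixed stand of the counting tray, beside the track on its -x side, axes as the track's; origin on the desk 115 mm from the track's centre line. Foot 90 x 100 mm, head 75 x 108 mm up to 101 mm above the desk, two ears beside the tray to 117 mm.
- tray (a joint): Tip angle of the blue counting tray, rad: 0 flat, growing as its handle is lifted, up to 1.2; it falls back to 0 when let go. Tray 105 mm (x) by 90 mm (y), walls on three sides, open lip towards the carton; when flat, floor top 110 mm and wall tops 128 mm above the desk; 0.18 kg. The packs start to slide at about 0.45 to 0.65 rad and are off by 1.0 rad if it is held there a moment.
- tray_handle (a point): Middle of the tray's handle: round steel bar 11 mm thick, 80 mm long, parallel to the track's y, 35 mm behind the tray's rear wall on the robot's side (a thin stem 6 mm in from each end). When flat it is 116 mm above the desk with nothing under it, 130 mm from the hinge axis in the stand's -x and 8 mm above it; it swings with the tray.
- tray_hinge (a point): Middle of the tray's hinge axis (parallel to the track's y), 108 mm above the desk, 69 mm from the stand's origin in its +x, just inside the carton's near wall; the tray's lip reaches 10 mm further. Fixed.
- pack_a: White medicine pack with a blue band, 30 x 24 x 18 mm, 30 g, origin at the centre of its underside; starts on the tray.
- pack_b: Pink medicine pack with a white band, 30 x 24 x 18 mm, 30 g, origin at the centre of its underside; starts on the tray.
- pack_c: Green medicine pack with a yellow band, 30 x 24 x 18 mm, 30 g, origin at the centre of its underside; starts on the tray.
- pill_jar: Small round amber jar with a white cap (counted as a pack), diameter 25 mm, 25 mm high, 30 g, origin at the centre of its underside; starts on the tray.
- dose_tray: Pink five-compartment dose tray, 90 x 200 x 50 mm, loose on the desk beyond the track (its +x side); bystander. Origin at the centre of its underside.
- mug: Blue ceramic mug, rim radius 36 mm, 85 mm high, with a handle, loose on the desk beyond the track; bystander. Origin at the centre of its underside.
- syrup: Amber syrup bottle, radius 26 mm, 110 mm high, loose on the desk on the robot's side of the bay; bystander. Origin at the centre of its underside.
Things that resemble listed ones, but are neither listed nor needed, are in the scene too. Of the things like the tipper, leave any that is brown, orange or red; of the rest the smaller one is meant.

How it is judged:
On the way, in this order (a step that is already met when the one before it is completed fails the run):
1. all four packs are in the carton while the tray is still tipped (by more than 0.3 rad) (x of pack_a in the frame of carton between -0.05 and 0.05 m and y of pack_a in the frame of carton between -0.06 and 0.06 m and z of pack_a in the frame of carton between -0.002 and 0.068 m and x of pack_b in the frame of carton between -0.05 and 0.05 m and y of pack_b in the frame of carton between -0.06 and 0.06 m and z of pack_b in the frame of carton between -0.002 and 0.068 m and x of pack_c in the frame of carton between -0.05 and 0.05 m and y of pack_c in the frame of carton between -0.06 and 0.06 m and z of pack_c in the frame of carton between -0.002 and 0.068 m and x of pill_jar in the frame of carton between -0.05 and 0.05 m and y of pill_jar in the frame of carton between -0.06 and 0.06 m and z of pill_jar in the frame of carton between -0.002 and 0.068 m and value of joint tray above 0.3 rad), for 0.1 s.
2. the carton is pressed against the backstop plate with more than 3 N (3 mm in) for 0.3 s, with the packs in it (contact force between carton and backstop above 3 N and x of pack_a in the frame of carton between -0.05 and 0.05 m and y of pack_a in the frame of carton between -0.06 and 0.06 m and z of pack_a in the frame of carton between -0.002 and 0.068 m and x of pack_b in the frame of carton between -0.05 and 0.05 m and y of pack_b in the frame of carton between -0.06 and 0.06 m and z of pack_b in the frame of carton between -0.002 and 0.068 m and x of pack_c in the frame of carton between -0.05 and 0.05 m and y of pack_c in the frame of carton between -0.06 and 0.06 m and z of pack_c in the frame of carton between -0.002 and 0.068 m and x of pill_jar in the frame of carton between -0.05 and 0.05 m and y of pill_jar in the frame of carton between -0.06 and 0.06 m and z of pill_jar in the frame of carton between -0.002 and 0.068 m), for 0.3 s.
At the end, for the whole second after the job is handed in: All four packs are inside the carton; the carton stands upright (within 0.08 rad) and straight (within 0.12 rad) in the bay, centred within 12 mm between the sides, at rest, still touching the yellow plate (more than 0.1 N); the tray is flat again (under 0.06 rad) (x of pack_a in the frame of carton between -0.05 and 0.05 m and y of pack_a in the frame of carton between -0.06 and 0.06 m and z of pack_a in the frame of carton between -0.002 and 0.068 m and x of pack_b in the frame of carton between -0.05 and 0.05 m and y of pack_b in the frame of carton between -0.06 and 0.06 m and z of pack_b in the frame of carton between -0.002 and 0.068 m and x of pack_c in the frame of carton between -0.05 and 0.05 m and y of pack_c in the frame of carton between -0.06 and 0.06 m and z of pack_c in the frame of carton between -0.002 and 0.068 m and x of pill_jar in the frame of carton between -0.05 and 0.05 m and y of pill_jar in the frame of carton between -0.06 and 0.06 m and z of pill_jar in the frame of carton between -0.002 and 0.068 m and contact force between carton and backstop above 0.1 N and y of carton in the frame of track above 0.075 m and x of carton in the frame of track between -0.012 and 0.012 m and angle between carton's own z axis and vertical below 0.08 rad and angle between the y axis of carton and the y axis of track, either way round below 0.12 rad and linear speed of carton below 0.01 m/s and value of joint tray below 0.06 rad).
It fails at once if the carton jams the plate to the end of its travel or slams into the backstop (over 12.5 N) (contact force between carton and backstop above 12.5 N).
It fails at once if the carton is lifted off the track or tipped over (height (world z) of carton above 0.05 m or angle between carton's own z axis and vertical above 0.4 rad).
It fails at once if a bystander (dose tray, mug, syrup bottle) is moved more than 20 mm or knocked over (distance of any of dose_tray, mug, syrup from where it was at the start of the episode above 0.02 m or angle between any of dose_tray, mug, syrup's own z axis and vertical above 0.4 rad).
It also fails if it takes over 59 s, if anything falls off the work surface, if the arm or the gripper's body presses on something with over 40 N, if the wrist force passes 120 N, or if a joint passes its speed limit or range.

## Working session

There is one attempt and no reset: what is moved stays moved. The work goes in short steps, Python scripts to look and compute and a tool call to move; the robot and the scene stay as the last step left them, time stands still between calls to the robot, and variables do not carry over. Pictures are saved under pics/ and viewed, at most 10 in all, crops included, and the job is handed in when it is done.

Besides the shell and the picture viewer there is one more tool, called after "Request:" by a JSON object that holds its "api" and its "payload". jog_arm: Moves the arm, as the interface text tells. Its arguments: {"type":"object","properties":{"rows":{"type":"array"},"hand":{"type":"number"},"squeeze":{"type":"number"}},"required":["rows"]}

```bash
mkdir -p pics; python3 - <<'E'
from plant import robot, imaging
import cv2, numpy as np
s=robot.read_state(); print({k:np.round(v,3).tolist() for k,v in s.items()})
for n in ("top","side"):
    c=imaging.read_camera(n); np.savez(f"pics/{n}0.npz",**c)
    cv2.imwrite(f"pics/{n}0.png",cv2.resize(c["frame"][:,:,::-1],(800,600),interpolation=cv2.INTER_CUBIC))
    print(n,c["vertical_fov"],c["cx"],c["cy"],np.round(c["R"],4).tolist(),c["t"])
E
```

```text
{'t': 0.0, 'q': [-1.297, 0.131, 1.489, -0.0, 1.523, -0.085], 'dq': [-0.001, 0.0, -0.001, -0.001, 0.0, -0.0], 'joint_torque': [-0.002, -55.985, -49.176, 0.077, 0.036, -0.0], 'tool_pos': [0.211, -0.561, 0.218], 'orientation': [-3.089, -0.56, 0.0], 'force': [-0.882, -0.084, -0.298], 'wrist_torque': [0.027, 0.013, -0.04], 'gripper_force': 0.0, 'opening': 0.093}
top 49.859361850576335 259.26223412151245 187.20369477937604 [[0.0158, -0.9998, 0.012], [-0.999, -0.0163, -0.0418], [0.042, -0.0114, -0.9991]] [-0.05306588  0.54898852  1.11447569]
side 54.0407086440046 257.80597905295116 193.0113841332593 [[-0.995, -0.0991, -0.0118], [-0.0502, 0.5991, -0.7991], [0.0863, -0.7945, -0.6011]] [0.53114335 0.1387047  0.94983837]
```

View pics/top0.png

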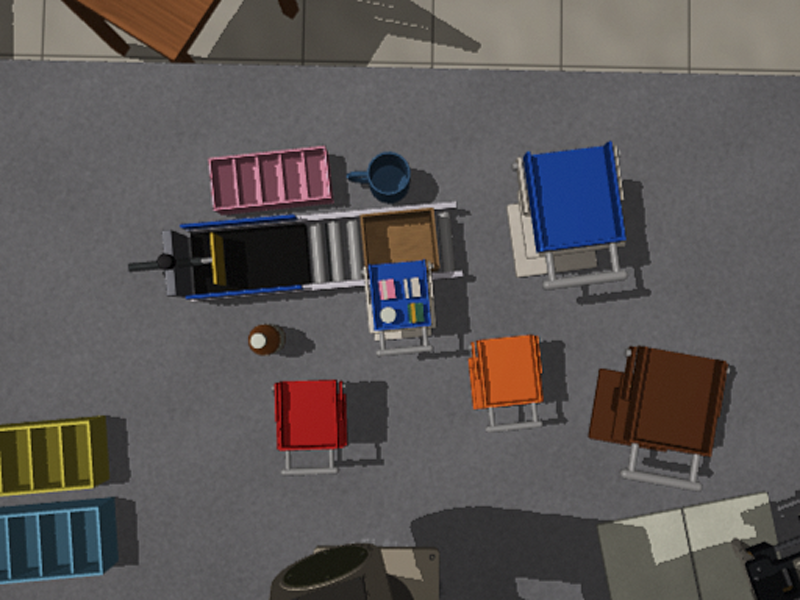

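View pics/side0.png

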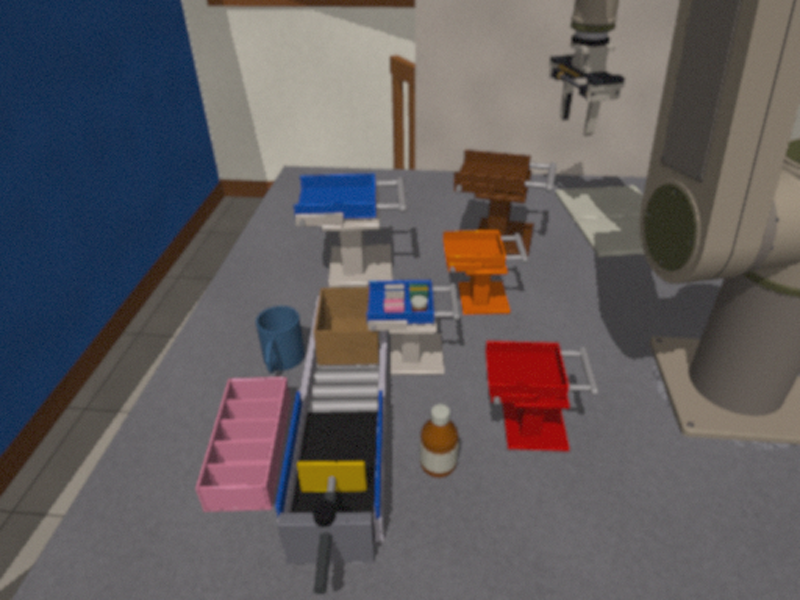

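The top view shows the track running image-right to left (world +y). The carton is at about (400,240), and the small blue tray is at (400,297) with its handle at (378–431, 350). The yellow plate is at (215,258), the syrup at (263,340), the mug at (388,177) and the dose tray at (270,180). The orange stand, at (507,370), is near the path.

```bash
cat > h.py <<'E'
import numpy as np, cv2
def cast(c,px,z):
    f=c["frame"].shape[0]/2/np.tan(np.radians(float(c["vertical_fov"]))/2)
    px=np.atleast_2d(np.asarray(px,float))
    d=np.c_[(px[:,0]-c["cx"])/f,(px[:,1]-c["cy"])/f,np.ones(len(px))]@c["R"]
    o=-c["R"].T@c["t"]; return o+d*((z-o[2])/d[:,2])[:,None]
E
python3 - <<'E'
from h import *
c=dict(np.load("pics/top0.npz")); k=0.64
P=lambda n,p,z: print(n,np.round(cast(c,np.array(p)*k,z)[:,:2],3).tolist())
P("handle ends",[(376,353),(432,348)],.116)
P("rim far L/R",[(362,212),(437,208)],.098)
P("rail ends R far/near",[(456,204),(462,274)],.05)
P("post corners",[(163,232),(169,297),(185,297)],.085)
P("plate",[(211,234),(217,283)],.09)
P("syrup",[(258,341)],.11)
P("orange",[(470,340),(540,335),(487,428),(541,424)],.12)
P("red",[(275,381),(345,380)],.12)
hsv=cv2.cvtColor(c["frame"],cv2.COLOR_RGB2HSV)
def rect(lo,hi,box,z,n):
    m=cv2.inRange(hsv,lo,hi); b=np.zeros_like(m); x0,y0,x1,y1=[int(v*k) for v in box]; b[y0:y1,x0:x1]=m[y0:y1,x0:x1]
    p=np.argwhere(b)[:,::-1]; w=cast(c,p,z)[:,:2]
    r=cv2.minAreaRect(w.astype(np.float32)*1000); print(n,len(p),np.round(r[0],1),np.round(r[1],1),round(r[2],2), np.round(cv2.boxPoints(r)).tolist())
rect((105,120,60),(125,255,255),(350,255,450,345),.122,"tray")
rect((8,60,40),(22,255,255),(350,200,445,275),.098,"carton")
rect((20,150,80),(35,255,255),(200,225,230,290),.09,"plate")
rect((165,60,80),(178,255,255),(200,140,340,215),.05,"dose")
# steel handle bright
m=cv2.inRange(hsv,(0,0,110),(180,60,255)); b=np.zeros_like(m); b[int(342*k):int(358*k),int(365*k):int(440*k)]=m[int(342*k):int(358*k),int(365*k):int(440*k)]
w=cast(c,np.argwhere(b)[:,::-1],.118)[:,:2].astype(np.float32)*1000; r=cv2.minAreaRect(w); print("handle",r)
# rails line: bright pixels right part
im=cv2.resize(c["frame"][int(190*k):int(370*k),int(120*k):int(480*k),::-1],None,fx=3.4,fy=3.4,interpolation=cv2.INTER_CUBIC); print(im.shape); cv2.imwrite("pics/crop.png",im)
E
```

```text
handle ends [[0.449, 0.001], [0.458, -0.087]]
rim far L/R [[0.675, 0.029], [0.684, -0.093]]
rail ends R far/near [[0.7, -0.128], [0.581, -0.139]]
post corners [[0.639, 0.353], [0.533, 0.34], [0.534, 0.314]]
plate [[0.636, 0.273], [0.557, 0.261]]
syrup [[0.465, 0.189]]
orange [[0.472, -0.146], [0.482, -0.257], [0.335, -0.175], [0.342, -0.259]]
red [[0.403, 0.158], [0.407, 0.049]]
tray 1045 [541.7 -33.6] [104.4  90.4] 6.01 [[485.0, 6.0], [495.0, -84.0], [598.0, -73.0], [589.0, 17.0]]
carton 1506 [627.4 -32.2] [104.3 121.8] 6.5 [[569.0, 22.0], [582.0, -99.0], [686.0, -87.0], [672.0, 34.0]]
plate 84 [597.6 269.8] [81.8  6.6] 5.99 [[557.0, 269.0], [557.0, 262.0], [639.0, 271.0], [638.0, 277.0]]
dose 1990 [735.5 187.9] [ 98.8 203.3] 7.18 [[674.0, 283.0], [699.0, 81.0], [797.0, 93.0], [772.0, 295.0]]
handle ((459.56317138671875, -40.086700439453125), (19.62689208984375, 86.10382843017578), 0.8830481171607971)
(391, 785, 3)
```

View pics/crop.png

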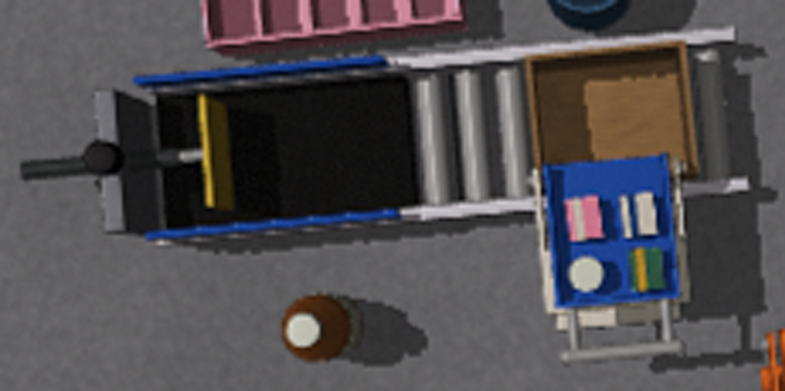

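The crop confirms the layout. The handle bar is at about (620,352) in the crop, and four packs are on the small blue tray. The track's yaw is about +6.1°, and the tray and carton sizes match the given 105x90 and 100x120 mm.

```bash
cat >> h.py <<'E'
from scipy.spatial.transform import Rotation as Ro
PSI=np.radians(6.1); X=np.array([np.cos(PSI),np.sin(PSI),0]); Y=np.array([-np.sin(PSI),np.cos(PSI),0]); Z=np.array([0,0,1.])
H=np.array([.584,-.029,.108])  # hinge
O=np.array([.6165,.083,0])    # track origin
R0=np.c_[Y,X,-Z]
def pitch(th): return R0@Ro.from_rotvec([th,0,0]).as_matrix()
def cur():
    from plant import robot
    s=robot.read_state(); return np.array(s["tool_pos"]),Ro.from_rotvec(s["orientation"]).as_matrix()
def rel(p0,R,p1,R1):
    sh=R.T@(p1-p0)/.2; tu=Ro.from_matrix(R.T@R1).as_rotvec()/(np.pi/2)
    n=max(np.linalg.norm(p1-p0)/.05, np.linalg.norm(tu)*90/8.59)
    print(np.round(sh,3).tolist(),np.round(tu,3).tolist(),"rows %.1f"%n)
def chain(wps):
    p,R=cur()
    for p1,R1 in wps: rel(p,R,p1,R1); p,R=p1,R1
E
python3 - <<'E'
from h import *
p,R=cur()
h=H-.131*X+.008*Z
a=R@Ro.from_rotvec([0,0,-np.radians(37)]).as_matrix()
print(h)
chain([(np.array([.30,-.40,.30]),a),(np.array([.40,-.20,.30]),R0),(h+[0,0,.12],R0),(np.r_[h[:2],.150],R0),(np.r_[h[:2],.103],R0)])
E
```

```text
[ 0.45374173 -0.04292059  0.116     ]
[0.702, -0.599, -0.41] [0.0, -0.0, -0.411] rows 4.3
[1.112, -0.114, 0.001] [-0.001, -0.001, -0.428] rows 4.5
[0.752, 0.351, 0.32] [0.0, 0.0, 0.0] rows 3.6
[0.0, 0.0, 0.43] [0.0, 0.0, 0.0] rows 1.7
[0.0, 0.0, 0.235] [0.0, 0.0, 0.0] rows 0.9
```

Request:
{"api": "jog_arm", "payload": {"rows": [[[0.7,-0.6,-0.41],[0,0,-0.411]],[[0.7,-0.6,-0.41],[0,0,-0.411]],[[0.7,-0.6,-0.41],[0,0,-0.411]],[[0.7,-0.6,-0.41],[0,0,-0.411]],[[0.7,-0.6,-0.41],[0,0,-0.411]]], "hand": 0.57, "squeeze": 15}}

```text
t: 0.6
tool_pos: [0.3026, -0.3975, 0.3043]
orientation: [2.742, 1.523, 0.003]
force: [0.6, -0.3, 0.1]
opening: 0.0576
gripper_force: 0.0
```

Request:
{"api": "jog_arm", "payload": {"rows": [[[1,-0.11,0],[0,0,-0.428]],[[1,-0.11,0],[0,0,-0.428]],[[1,-0.11,0],[0,0,-0.428]],[[1,-0.11,0],[0,0,-0.428]],[[1,-0.11,0],[0,0,-0.428]]]}}

```text
t: 1.1
tool_pos: [0.3904, -0.2146, 0.3006]
orientation: [-2.086, -2.348, -0.003]
force: [-0.6, -0.9, -0.1]
opening: 0.0209
gripper_force: 0.0
```

```bash
python3 - <<'E'
from h import *
h=H-.131*X+.008*Z
chain([(np.r_[h[:2],.23],R0),(np.r_[h[:2],.150],R0),(np.r_[h[:2],.103],R0)])
E
```

```text
[0.815, 0.415, 0.355] [0.001, -0.001, 0.007] rows 3.9
[0.0, 0.0, 0.4] [0.0, 0.0, 0.0] rows 1.6
[0.0, 0.0, 0.235] [0.0, 0.0, 0.0] rows 0.9
```

Request:
{"api": "jog_arm", "payload": {"rows": [[[0.815,0.415,0.355],[0,0,0.005]],[[0.815,0.415,0.355],[0,0,0.005]],[[0.815,0.415,0.355],[0,0,0.005]],[[0.815,0.415,0.355],[0,0,0.005]],[[0.815,0.415,0.355],[0,0,0.005]]]}}

```text
t: 1.6
tool_pos: [0.453, -0.044, 0.2264]
orientation: [-2.1, -2.33, 0.001]
force: [-0.4, -0.2, -1.1]
opening: 0.0196
gripper_force: 0.0
```

Request:
{"api": "jog_arm", "payload": {"rows": [[[0,0,0.15],[0,0,0]],[[0,0,0.3],[0,0,0]],[[0,0,0.35],[0,0,0]],[[0,0,0.35],[0,0,0]],[[0,0,0.35],[0,0,0]]]}}

```text
t: 2.1
tool_pos: [0.4542, -0.0493, 0.1608]
orientation: [2.11, 2.326, 0.001]
force: [0.1, 0.1, 0.6]
opening: 0.0203
gripper_force: 0.0
```

```bash
python3 - <<'E'
from h import *
from plant import imaging
h=H-.131*X+.008*Z
chain([(np.r_[h[:2],.103],R0)])
c=imaging.read_camera("side"); w=imaging.read_camera("wrist")
a=cv2.resize(c["frame"][170:240,215:315],None,fx=5.6,fy=5.6,interpolation=cv2.INTER_CUBIC)[:384,:]
b=w["frame"]
print(a.shape); cv2.imwrite("pics/s1.png",a[:,:,::-1]); cv2.imwrite("pics/w1.png",b[:,:,::-1])
E
```

```text
[0.032, 0.001, 0.289] [0.001, 0.0, -0.006] rows 1.2
(384, 560, 3)
```

View pics/w1.png

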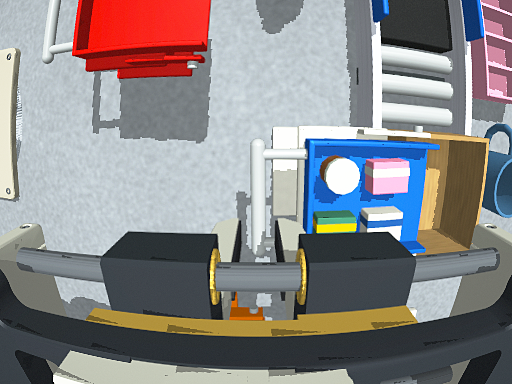

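View pics/s1.png

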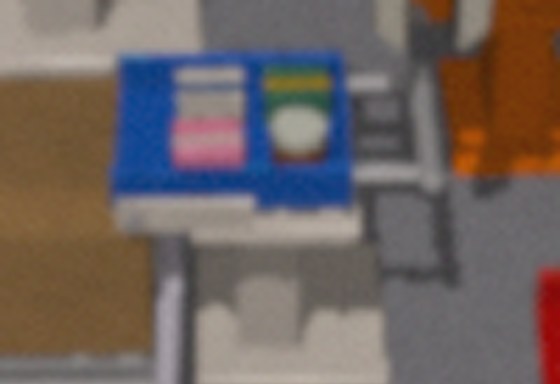

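The wrist view shows the bar (column 258) centred between the fingers (237–277). The side view shows the fingers above the bar with nothing in the way, so I'll descend and grip.

Request:
{"api": "jog_arm", "payload": {"rows": [[[0.03,0,0.1],[0,0,-0.005]],[[0.03,0,0.2],[0,0,-0.005]],[[0.03,0,0.29],[0,0,-0.005]],[[0.03,0,0.29],[0,0,-0.005]],[[0.03,0,0.29],[0,0,-0.005]]]}}

```text
t: 2.7
tool_pos: [0.4537, -0.0431, 0.1028]
orientation: [2.1, 2.335, 0.001]
force: [0.4, -0.3, 0.3]
opening: 0.0201
gripper_force: 0.0
```

Request:
{"api": "jog_arm", "payload": {"rows": [[[0,0,0],[0,0,0]],[[0,0,0],[0,0,0]],[[0,0,0],[0,0,0]],[[0,0,0],[0,0,0]],[[0,0,0],[0,0,0]]], "hand": 1, "squeeze": 12}}

```text
t: 3.2
tool_pos: [0.4543, -0.0432, 0.1032]
orientation: [2.099, 2.334, 0.002]
force: [-1.1, 0.3, 6.7]
opening: 0.0105
gripper_force: 12.0
```

```bash
python3 - <<'E'
from h import *
p,R=cur(); print(p,R.round(3).tolist())
# TCP offset: bar centre lies d behind TCP along tool z (bar z .116)
d=.116-p[2]; b0=p-R[:,2]*d
off=b0-H; print("bar rel hinge (track)",off@X,off@Y,off@Z)
L=np.array([-.130,.008])
wp=[]
for a in np.arange(.1,1.11,.1):
    v=np.array([L[0]*np.cos(a)+L[1]*np.sin(a), -L[0]*np.sin(a)+L[1]*np.cos(a)])
    Rt=R@Ro.from_rotvec([a*.5,0,0]).as_matrix()
    dv=v-L; b=b0+X*dv[0]+Z*dv[1]
    wp.append((b+Rt[:,2]*d,Rt))
np.savez("wp.npz",p=np.array([w[0] for w in wp]),R=np.array([w[1] for w in wp]))
# per call: 5 waypoints relative to start
for s in (0,5):
    q0,Q0=(p,R) if s==0 else wp[4]
    for w in wp[s:s+6]: rel(q0,Q0,*w)
    print()
E
```

```text
[ 0.45434541 -0.04315166  0.1031747 ] [[-0.106, 0.994, 0.003], [0.994, 0.106, -0.001], [-0.001, 0.003, -1.0]]
bar rel hinge (track) -0.1304584786778392 -0.00028178532230349216 0.007999948716449823
[-0.0, 0.004, -0.065] [0.032, 0.0, -0.0] rows 0.3
[-0.0, 0.015, -0.129] [0.064, 0.0, -0.0] rows 0.7
[-0.0, 0.032, -0.191] [0.095, 0.0, 0.0] rows 1.0
[-0.0, 0.055, -0.251] [0.127, 0.0, -0.0] rows 1.3
[-0.0, 0.084, -0.308] [0.159, 0.0, -0.0] rows 1.7
[-0.0, 0.118, -0.363] [0.191, 0.0, 0.0] rows 2.0

[-0.0, 0.02, -0.061] [0.032, 0.0, 0.0] rows 0.3
[-0.0, 0.046, -0.119] [0.064, 0.0, -0.0] rows 0.7
[-0.0, 0.078, -0.175] [0.095, 0.0, -0.0] rows 1.0
[-0.0, 0.115, -0.227] [0.127, 0.0, 0.0] rows 1.3
[-0.0, 0.156, -0.274] [0.159, -0.0, 0.0] rows 1.7
[-0.0, 0.203, -0.317] [0.191, 0.0, -0.0] rows 2.0
```

Request:
{"api": "jog_arm", "payload": {"rows": [[[0,0.001,-0.026],[0.013,0,0]],[[0,0.003,-0.052],[0.026,0,0]],[[0,0.006,-0.078],[0.038,0,0]],[[0,0.01,-0.104],[0.051,0,0]],[[0,0.015,-0.129],[0.064,0,0]]]}}

```text
t: 3.7
tool_pos: [0.4569, -0.0428, 0.128]
orientation: [-2.055, -2.285, 0.115]
force: [5.8, -1.6, -3.8]
opening: 0.0105
gripper_force: 12.0
```

```bash
python3 - <<'E'
from h import *
from plant import robot
print({k:np.round(robot.read_state()[k],2).tolist() for k in("force","wrist_torque","opening","gripper_force")})
w=np.load("wp.npz"); wp=list(zip(w["p"],w["R"]))
p,R=cur(); print(p-wp[1][0])
for i,j in ((1,3),(3,5),(5,7),(7,9),(9,10)):
    print(i,j); 
    for k in range(i+1,j+1): rel(*wp[i],*wp[k])
E
```

```text
{'force': [5.84, -1.55, -3.76], 'wrist_torque': [-0.31, -1.04, 0.06], 'opening': 0.01, 'gripper_force': 12.0}
[-3.29999902e-04  5.62059085e-05 -9.44561778e-04]
1 3
[-0.0, 0.011, -0.064] [0.032, 0.0, 0.0] rows 0.3
[-0.0, 0.028, -0.126] [0.064, 0.0, 0.0] rows 0.7
3 5
[-0.0, 0.017, -0.062] [0.032, 0.0, -0.0] rows 0.3
[-0.0, 0.04, -0.122] [0.064, 0.0, 0.0] rows 0.7
5 7
[-0.0, 0.023, -0.06] [0.032, 0.0, -0.0] rows 0.3
[-0.0, 0.052, -0.117] [0.064, -0.0, -0.0] rows 0.7
7 9
[-0.0, 0.029, -0.057] [0.032, 0.0, 0.0] rows 0.3
[-0.0, 0.063, -0.11] [0.064, -0.0, 0.0] rows 0.7
9 10
[0.0, 0.034, -0.053] [0.032, 0.0, -0.0] rows 0.3
```

Forces are mild, so I'll continue along the arc to about 1.05 rad.

Request:
{"api": "jog_arm", "payload": {"rows": [[[0,0.005,-0.032],[0.016,0,0]],[[0,0.011,-0.064],[0.032,0,0]],[[0,0.019,-0.095],[0.048,0,0]],[[0,0.028,-0.126],[0.064,0,0]],[[0,0.028,-0.126],[0.064,0,0]]]}}

```text
t: 4.2
tool_pos: [0.4646, -0.0419, 0.1524]
orientation: [-2.005, -2.229, 0.227]
force: [0.0, -1.9, -1.2]
opening: 0.0103
gripper_force: 12.0
```

Request:
{"api": "jog_arm", "payload": {"rows": [[[0,0.008,-0.031],[0.016,0,0]],[[0,0.017,-0.062],[0.032,0,0]],[[0,0.028,-0.092],[0.048,0,0]],[[0,0.04,-0.122],[0.064,0,0]],[[0,0.04,-0.122],[0.064,0,0]]]}}

```text
t: 4.7
tool_pos: [0.4764, -0.0406, 0.1743]
orientation: [-1.953, -2.171, 0.333]
force: [-4.0, -3.5, 2.0]
opening: 0.0104
gripper_force: 12.0
```

Request:
{"api": "jog_arm", "payload": {"rows": [[[0,0.011,-0.03],[0.016,0,0]],[[0,0.023,-0.06],[0.032,0,0]],[[0,0.037,-0.089],[0.048,0,0]],[[0,0.052,-0.117],[0.064,0,0]],[[0,0.052,-0.117],[0.064,0,0]]]}}

```text
t: 5.2
tool_pos: [0.4927, -0.0389, 0.1941]
orientation: [-1.899, -2.111, 0.434]
force: [-5.9, -2.8, 6.6]
opening: 0.0108
gripper_force: 12.0
```

Request:
{"api": "jog_arm", "payload": {"rows": [[[0,0.014,-0.029],[0.016,0,0]],[[0,0.029,-0.057],[0.032,0,0]],[[0,0.045,-0.084],[0.048,0,0]],[[0,0.063,-0.11],[0.064,0,0]],[[0,0.063,-0.11],[0.064,0,0]]]}}

```text
t: 5.7
tool_pos: [0.5126, -0.0368, 0.2102]
orientation: [-1.843, -2.048, 0.53]
force: [-8.4, -3.0, 11.2]
opening: 0.0107
gripper_force: 12.0
```

Request:
{"api": "jog_arm", "payload": {"rows": [[[0,0.016,-0.027],[0.016,0,0]],[[0,0.016,-0.027],[0.016,0,0]],[[0,0.016,-0.027],[0.016,0,0]],[[0,0.016,-0.027],[0.016,0,0]],[[0,0.016,-0.027],[0.016,0,0]]]}}

```text
t: 6.2
tool_pos: [0.5179, -0.0362, 0.2135]
orientation: [-1.83, -2.033, 0.551]
force: [-5.8, -2.3, 10.7]
opening: 0.0106
gripper_force: 12.0
```

```bash
python3 - <<'E'
from h import *
from plant import imaging
a=imaging.read_camera("side")["frame"][150:290,160:340]; b=imaging.read_camera("top")["frame"][120:260,200:320]
f=lambda x:cv2.resize(x,(int(x.shape[1]*2.6),int(x.shape[0]*2.6)),interpolation=cv2.INTER_CUBIC)
im=np.hstack([f(a),f(b)]); print(im.shape); cv2.imwrite("pics/tip.png",im[:,:,::-1])
E
```

```text
(364, 780, 3)
```

View pics/tip.png

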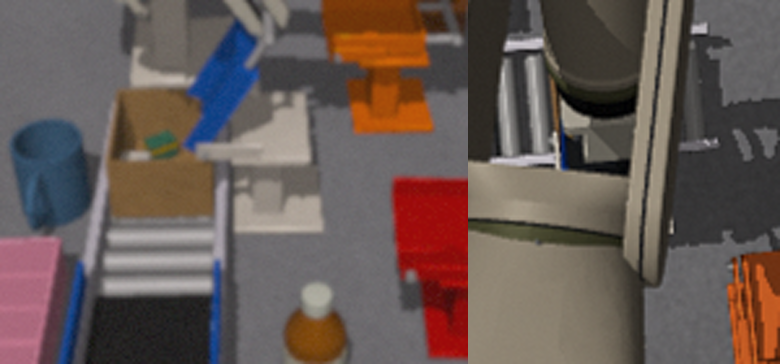

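The tray is tipped steeply, and the side view shows the green pack and a white one inside the carton at (160,145). I'll hold a moment more, then check with the wrist camera.

Request:
{"api": "jog_arm", "payload": {"rows": [[[0,0.008,-0.013],[0.008,0,0]],[[0,0.008,-0.013],[0.008,0,0]],[[0,0.008,-0.013],[0.008,0,0]],[[0,0.008,-0.013],[0.008,0,0]],[[0,0.008,-0.013],[0.008,0,0]]]}}

```text
t: 6.8
tool_pos: [0.5206, -0.0359, 0.2151]
orientation: [-1.823, -2.025, 0.562]
force: [-6.5, -2.4, 10.1]
opening: 0.0106
gripper_force: 12.0
```

```bash
python3 - <<'E'
from h import *
from plant import imaging
b=imaging.read_camera("wrist")["frame"]; a=imaging.read_camera("side")["frame"][170:240,190:270]
a=cv2.resize(a,(438,384),interpolation=cv2.INTER_CUBIC)
im=cv2.resize(np.hstack([b,a]),(790,319)); cv2.imwrite("pics/w2.png",im[:,:,::-1])
E
```

```text
(no output)
```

View pics/w2.png

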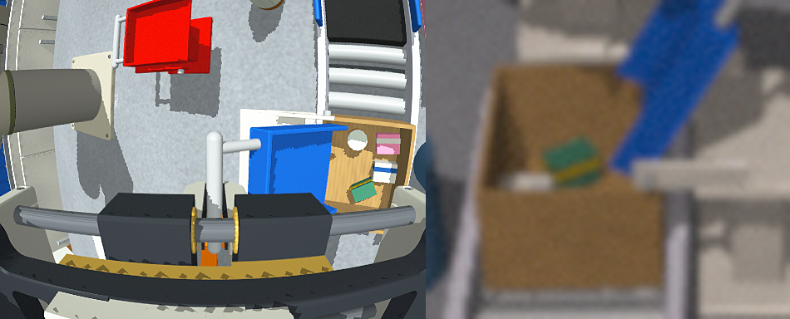

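All four packs are in the carton: jar (357,140), pink (389,144), white/blue (384,170) and green (362,190). Next I'll let the tray down along the same arc.

```bash
python3 - <<'E'
from h import *
w=np.load("wp.npz"); wp=list(zip(w["p"],w["R"]))
p,R=cur(); 
print("cur->"); [rel(p,R,*wp[k]) for k in (9,8,7)]
for i,j in ((7,3),(3,0)):
    print(i,j)
    for k in range(i-1,j-1,-1): rel(*wp[i],*wp[k])
E
```

```text
cur->
[-0.001, -0.015, 0.036] [-0.028, -0.0, -0.0] rows 0.3
[-0.001, -0.041, 0.094] [-0.06, -0.0, -0.0] rows 0.6
[-0.001, -0.062, 0.154] [-0.092, -0.0, -0.0] rows 1.0
7 3
[0.0, -0.023, 0.06] [-0.032, -0.0, -0.0] rows 0.3
[0.0, -0.04, 0.121] [-0.064, 0.0, 0.0] rows 0.7
[0.0, -0.051, 0.184] [-0.095, -0.0, 0.0] rows 1.0
[0.0, -0.055, 0.249] [-0.127, 0.0, 0.0] rows 1.3
3 0
[0.0, -0.011, 0.064] [-0.032, 0.0, 0.0] rows 0.3
[0.0, -0.015, 0.128] [-0.064, -0.0, -0.0] rows 0.7
[0.0, -0.013, 0.193] [-0.095, -0.0, -0.0] rows 1.0
```

Request:
{"api": "jog_arm", "payload": {"rows": [[[0,-0.015,0.036],[-0.028,0,0]],[[0,-0.028,0.065],[-0.044,0,0]],[[0,-0.041,0.094],[-0.06,0,0]],[[0,-0.052,0.124],[-0.076,0,0]],[[0,-0.062,0.154],[-0.092,0,0]]]}}

```text
t: 7.4
tool_pos: [0.4935, -0.0388, 0.1947]
orientation: [-1.904, -2.115, 0.426]
force: [-8.7, -2.1, 10.4]
opening: 0.0102
gripper_force: 12.0
```

Request:
{"api": "jog_arm", "payload": {"rows": [[[0,-0.023,0.06],[-0.032,0,0]],[[0,-0.04,0.121],[-0.064,0,0]],[[0,-0.051,0.184],[-0.095,0,0]],[[0,-0.055,0.249],[-0.127,0,0]],[[0,-0.055,0.249],[-0.127,0,0]]]}}

```text
t: 7.9
tool_pos: [0.4634, -0.0419, 0.1498]
orientation: [-2.008, -2.232, 0.221]
force: [-4.0, -3.9, 0.9]
opening: 0.0108
gripper_force: 12.0
```

Request:
{"api": "jog_arm", "payload": {"rows": [[[0,-0.011,0.064],[-0.032,0,0]],[[0,-0.015,0.128],[-0.064,0,0]],[[0,-0.013,0.193],[-0.095,0,0]],[[0,-0.009,0.225],[-0.112,0,0]],[[0,-0.005,0.255],[-0.127,0,0]]]}}

```text
t: 8.4
tool_pos: [0.4544, -0.0427, 0.1015]
orientation: [2.099, 2.334, 0.004]
force: [-9.1, -2.0, 18.9]
opening: 0.0105
gripper_force: 12.0
```

Request:
{"api": "jog_arm", "payload": {"rows": [[[0,0,0],[0,0,0]],[[0,0,0],[0,0,0]],[[0,0,0],[0,0,0]],[[0,0,0],[0,0,0]],[[0,0,0],[0,0,0]]], "hand": 0.57}}

```text
t: 8.9
tool_pos: [0.4556, -0.0425, 0.102]
orientation: [2.099, 2.334, 0.004]
force: [0.3, 0.1, 0.0]
opening: 0.0199
gripper_force: 0.0
```

```bash
python3 - <<'E'
from h import *
p,R=cur(); print(p)
up=p+[0,0,.14]
t=lambda x,y,z:O+X*x+Y*y+Z*z
chain([(up,R0),(t(.006,-.215,.24),R0),(t(.006,-.205,.15),R0),(t(.006,-.205,.064),R0)])
print(t(.006,-.205,.064))
E
```

```text
[ 0.45563015 -0.04254071  0.10203899]
[0.0, 0.002, -0.7] [0.002, -0.0, -0.0] rows 2.8
[-0.536, 0.896, 0.01] [0.0, 0.0, 0.0] rows 4.2
[0.05, -0.0, 0.45] [0.0, 0.0, 0.0] rows 1.8
[0.0, 0.0, 0.43] [0.0, 0.0, 0.0] rows 1.7
[ 0.64425016 -0.12020169  0.064     ]
```

Request:
{"api": "jog_arm", "payload": {"rows": [[[0,0,-0.15],[0,0,0]],[[0,0,-0.35],[0,0,0]],[[0,0,-0.55],[0,0,0]],[[0,0,-0.7],[0,0,0]],[[0,0,-0.7],[0,0,0]]]}}

```text
t: 9.4
tool_pos: [0.4576, -0.0431, 0.2474]
orientation: [2.094, 2.329, 0.01]
force: [0.2, -0.3, -0.3]
opening: 0.0199
gripper_force: 0.0
```

Request:
{"api": "jog_arm", "payload": {"rows": [[[-0.536,0.896,0],[0,0,0]],[[-0.536,0.896,0],[0,0,0]],[[-0.536,0.896,0],[0,0,0]],[[-0.536,0.896,0],[0,0,0]],[[-0.536,0.896,0],[0,0,0]]], "hand": 0.36}}

```text
t: 9.9
tool_pos: [0.6463, -0.1322, 0.2365]
orientation: [-2.1, -2.332, 0.001]
force: [-0.4, -0.1, -0.2]
opening: 0.0298
gripper_force: 0.0
```

```bash
python3 - <<'E'
from h import *
from plant import imaging
t=lambda x,y,z:O+X*x+Y*y+Z*z
chain([(t(.006,-.205,.15),R0),(t(.006,-.205,.064),R0)])
a=imaging.read_camera("side")["frame"][150:290,160:340]; b=imaging.read_camera("wrist")["frame"]
im=np.hstack([cv2.resize(a,(350,300)),cv2.resize(b,(400,300))]); cv2.imwrite("pics/pre.png",im[:,:,::-1])
E
```

```text
[0.06, -0.003, 0.433] [-0.002, -0.001, -0.001] rows 1.7
[0.0, 0.0, 0.43] [0.0, 0.0, 0.0] rows 1.7
```

View pics/pre.png

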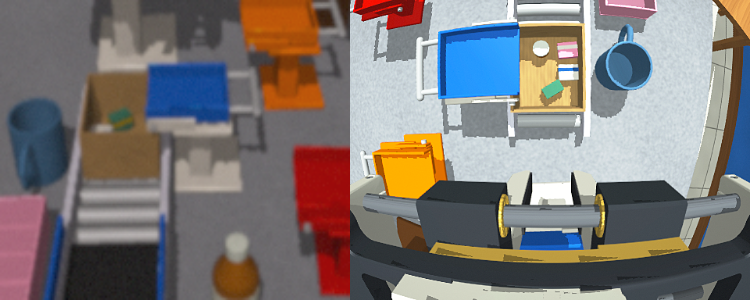

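The tray is flat and empty, with four packs in the carton. The fingers are lined up behind the carton, so I'll descend behind its rear face.

Request:
{"api": "jog_arm", "payload": {"rows": [[[0.06,0,0.2],[0,0,0]],[[0.06,0,0.43],[0,0,0]],[[0.06,0,0.65],[0,0,0]],[[0.06,0,0.86],[0,0,0]],[[0.06,0,0.86],[0,0,0]]]}}

```text
t: 10.5
tool_pos: [0.6375, -0.1161, 0.0638]
orientation: [-2.094, -2.33, 0.005]
force: [-2.4, 0.0, 1.3]
opening: 0.0301
gripper_force: 0.0
```

Request:
{"api": "jog_arm", "payload": {"rows": [[[0.03,0,0],[0,0,0]],[[0.055,0,0],[0,0,0]],[[0.08,0,0],[0,0,0]],[[0.105,0,0],[0,0,0]],[[0.125,0,0],[0,0,0]]]}}

```text
t: 11.0
tool_pos: [0.6419, -0.093, 0.072]
orientation: [2.098, 2.333, 0.005]
force: [0.1, 0.1, -0.2]
opening: 0.03
gripper_force: 0.1
```

```bash
python3 - <<'E'
from h import *
from plant import robot
p,R=cur(); d=p-O; print(p,"track",d@X,d@Y, robot.read_state()["force"]@np.c_[X,Y])
E
```

```text
[ 0.64187105 -0.09303043  0.07197099] track 0.006521688487408476 -0.17772976929335457 [0.12764479 0.07723774]
```

Request:
{"api": "jog_arm", "payload": {"rows": [[[0.03,0,0.01],[0,0,0]],[[0.06,0,0.02],[0,0,0]],[[0.09,0,0.03],[0,0,0]],[[0.12,0,0.03],[0,0,0]],[[0.15,0,0.03],[0,0,0]]]}}

```text
t: 11.5
tool_pos: [0.6376, -0.063, 0.0641]
orientation: [2.1, 2.335, 0.003]
force: [0.8, -0.6, -0.2]
opening: 0.0295
gripper_force: 0.1
```

Request:
{"api": "jog_arm", "payload": {"rows": [[[0.03,0,0],[0,0,0]],[[0.06,0,0],[0,0,0]],[[0.09,0,0],[0,0,0]],[[0.12,0,0],[0,0,0]],[[0.15,0,0],[0,0,0]]]}}

```text
t: 12.0
tool_pos: [0.6347, -0.0333, 0.0645]
orientation: [2.099, 2.334, 0.004]
force: [-0.4, -0.6, -0.7]
opening: 0.0299
gripper_force: 0.1
```

Request:
{"api": "jog_arm", "payload": {"rows": [[[0.03,0,0],[0,0,0]],[[0.06,0,0],[0,0,0]],[[0.09,0,0],[0,0,0]],[[0.12,0,0],[0,0,0]],[[0.15,0,0],[0,0,0]]]}}

```text
t: 12.5
tool_pos: [0.6315, -0.0035, 0.0644]
orientation: [2.099, 2.334, 0.004]
force: [0.1, -0.3, 0.2]
opening: 0.0298
gripper_force: 0.1
```

```bash
python3 - <<'E'
from h import *
from plant import robot
p,R=cur(); d=p-O; print(p,"track",d@X,d@Y, robot.read_state()["force"]@np.c_[X,Y], "yaw",np.degrees(np.arctan2(R[1,0],R[0,0]))-90)
E
```

```text
[ 0.63148308 -0.00347235  0.06442852] track 0.005709344072440118 -0.08757489793644672 [ 0.04907204 -0.34101493] yaw 6.067560654888581
```

Good, it is rolling freely. I'll keep pushing at the same pace, stopping short of the earliest possible contact.

Request:
{"api": "jog_arm", "payload": {"rows": [[[0.03,0,0],[0,0,0]],[[0.06,0,0],[0,0,0]],[[0.09,0,0],[0,0,0]],[[0.12,0,0],[0,0,0]],[[0.15,0,0],[0,0,0]]]}}

```text
t: 13.0
tool_pos: [0.6283, 0.0263, 0.0645]
orientation: [2.099, 2.334, 0.004]
force: [0.3, 0.5, 0.3]
opening: 0.0296
gripper_force: 0.1
```

Request:
{"api": "jog_arm", "payload": {"rows": [[[0.03,0,0],[0,0,0]],[[0.06,0,0],[0,0,0]],[[0.09,0,0],[0,0,0]],[[0.12,0,0],[0,0,0]],[[0.15,0,0],[0,0,0]]]}}

```text
t: 13.5
tool_pos: [0.6251, 0.0561, 0.0644]
orientation: [2.099, 2.334, 0.003]
force: [0.1, -0.3, 1.5]
opening: 0.0298
gripper_force: 0.3
```

Request:
{"api": "jog_arm", "payload": {"rows": [[[0.025,0,0],[0,0,0]],[[0.05,0,0],[0,0,0]],[[0.075,0,0],[0,0,0]],[[0.1,0,0],[0,0,0]],[[0.115,0,0],[0,0,0]]]}}

```text
t: 14.0
tool_pos: [0.6227, 0.079, 0.0645]
orientation: [2.099, 2.335, 0.004]
force: [-0.2, -1.2, -0.7]
opening: 0.0303
gripper_force: 0.4
```

```bash
python3 - <<'E'
from h import *
from plant import robot, imaging
p,R=cur(); d=p-O; print(p,"track",d@X,d@Y, robot.read_state()["force"]@np.c_[X,Y])
a=imaging.read_camera("side")["frame"][200:370,160:300]
b=imaging.read_camera("top")["frame"][110:210,90:290]
im=np.hstack([cv2.resize(a,(329,400)),cv2.resize(b,(460,230))[:,:,:] if 0 else cv2.copyMakeBorder(cv2.resize(b,(460,230)),0,170,0,0,cv2.BORDER_CONSTANT)])
cv2.imwrite("pics/bay.png",im[:,:,::-1])
E
```

```text
[0.62273895 0.07904926 0.06445354] track 0.005783807085685452 -0.004591345502941624 [-0.33338628 -1.13429998]
```

View pics/bay.png

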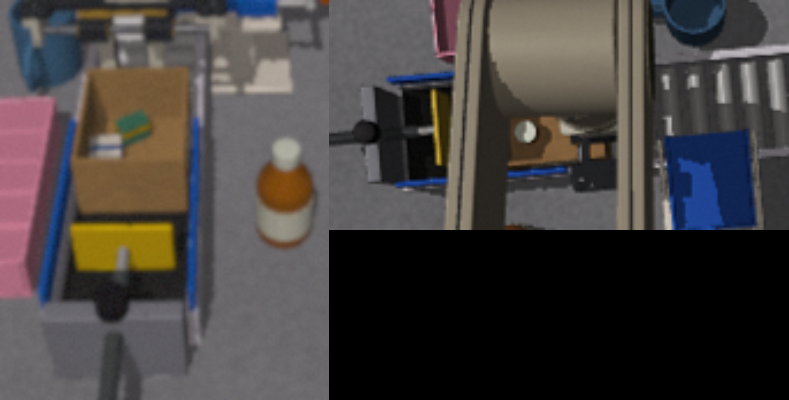

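The carton is straight in the bay with its packs inside, about 60 mm short of the yellow plate. I'll close most of the gap, then creep.

Request:
{"api": "jog_arm", "payload": {"rows": [[[0.02,0,0],[0,0,0]],[[0.04,0,0],[0,0,0]],[[0.06,0,0],[0,0,0]],[[0.08,0,0],[0,0,0]],[[0.1,0,0],[0,0,0]]]}}

```text
t: 14.6
tool_pos: [0.6207, 0.0988, 0.0644]
orientation: [2.099, 2.334, 0.004]
force: [0.5, -0.9, 0.8]
opening: 0.03
gripper_force: 0.4
```

Request:
{"api": "jog_arm", "payload": {"rows": [[[0.02,0,0],[0,0,0]],[[0.04,0,0],[0,0,0]],[[0.06,0,0],[0,0,0]],[[0.08,0,0],[0,0,0]],[[0.1,0,0],[0,0,0]]]}}

```text
t: 15.1
tool_pos: [0.6185, 0.1187, 0.0644]
orientation: [2.099, 2.334, 0.004]
force: [0.1, -1.6, -1.5]
opening: 0.0296
gripper_force: 0.5
```

```bash
python3 - <<'E'
from h import *
from plant import robot, imaging
p,R=cur(); d=p-O; print(p,"track",d@X,d@Y, robot.read_state()["force"]@np.c_[X,Y])
c=imaging.read_camera("side"); hsv=cv2.cvtColor(c["frame"],cv2.COLOR_RGB2HSV)
for n,lo,hi in(("plate",(20,150,80),(35,255,255)),("box",(8,60,40),(19,200,255))):
    m=cv2.inRange(hsv,lo,hi); m[:200]=0; m[:,:180]=0; m[:,258:]=0
    r=np.argwhere(m); col=int(np.median(r[:,1])); rr=r[abs(r[:,1]-col)<8,0]; print(n,col,rr.min(),rr.max())
    for z in (.09,.098):
      for px in((col,rr.min()),(col,rr.max())):
        q=cast(c,px,z)[0]-O; print(" z",z,px,"track",(q@X).round(3),(q@Y).round(3))
E
```

```text
[0.61849413 0.11865169 0.06441597] track 0.00577133223782688 0.03523792360707189 [-0.04996971 -1.64835051]
plate 213 216 314
 z 0.09 (213, np.int64(216)) track 0.018 -0.049
 z 0.09 (213, np.int64(314)) track -0.007 0.231
 z 0.098 (213, np.int64(216)) track 0.016 -0.04
 z 0.098 (213, np.int64(314)) track -0.008 0.237
box 217 215 310
 z 0.09 (217, np.int64(215)) track 0.008 -0.053
 z 0.09 (217, np.int64(310)) track -0.014 0.222
 z 0.098 (217, np.int64(215)) track 0.007 -0.043
 z 0.098 (217, np.int64(310)) track -0.015 0.228
```

Request:
{"api": "jog_arm", "payload": {"rows": [[[0.006,0,0],[0,0,0]],[[0.012,0,0],[0,0,0]],[[0.018,0,0],[0,0,0]],[[0.024,0,0],[0,0,0]],[[0.024,0,0],[0,0,0]]]}}

```text
t: 15.65
tool_pos: [0.6181, 0.1232, 0.0645]
orientation: [2.099, 2.334, 0.004]
force: [0.9, 0.0, -1.0]
opening: 0.03
gripper_force: 0.1
```

Request:
{"api": "jog_arm", "payload": {"rows": [[[0.005,0,0],[0,0,0]],[[0.01,0,0],[0,0,0]],[[0.015,0,0],[0,0,0]],[[0.02,0,0],[0,0,0]],[[0.02,0,0],[0,0,0]]]}}

```text
t: 16.15
tool_pos: [0.6177, 0.1273, 0.0645]
orientation: [2.099, 2.334, 0.004]
force: [0.2, -0.6, -0.0]
opening: 0.0302
gripper_force: 0.2
```

Request:
{"api": "jog_arm", "payload": {"rows": [[[0.005,0,0],[0,0,0]],[[0.01,0,0],[0,0,0]],[[0.015,0,0],[0,0,0]],[[0.02,0,0],[0,0,0]],[[0.025,0,0],[0,0,0]]]}}

```text
t: 16.65
tool_pos: [0.6171, 0.1321, 0.0645]
orientation: [2.099, 2.334, 0.004]
force: [0.3, -1.1, 0.4]
opening: 0.0298
gripper_force: 0.7
```

Request:
{"api": "jog_arm", "payload": {"rows": [[[0.005,0,0],[0,0,0]],[[0.01,0,0],[0,0,0]],[[0.015,0,0],[0,0,0]],[[0.02,0,0],[0,0,0]],[[0.025,0,0],[0,0,0]]]}}

```text
t: 17.15
tool_pos: [0.6166, 0.1371, 0.0645]
orientation: [2.099, 2.334, 0.004]
force: [-0.4, -1.0, 0.8]
opening: 0.0299
gripper_force: 0.7
```

Request:
{"api": "jog_arm", "payload": {"rows": [[[0.005,0,0],[0,0,0]],[[0.01,0,0],[0,0,0]],[[0.015,0,0],[0,0,0]],[[0.02,0,0],[0,0,0]],[[0.025,0,0],[0,0,0]]]}}

```text
t: 17.65
tool_pos: [0.6161, 0.1418, 0.0644]
orientation: [2.099, 2.334, 0.003]
force: [0.6, -2.9, 0.5]
opening: 0.0298
gripper_force: 1.8
```

Request:
{"api": "jog_arm", "payload": {"rows": [[[0.003,0,0],[0,0,0]],[[0.006,0,0],[0,0,0]],[[0.009,0,0],[0,0,0]],[[0.012,0,0],[0,0,0]],[[0.0125,0,0],[0,0,0]]]}}

```text
t: 18.15
tool_pos: [0.6159, 0.1441, 0.0645]
orientation: [2.099, 2.334, 0.003]
force: [1.0, -6.7, -0.4]
opening: 0.0294
gripper_force: 2.9
```

```bash
python3 - <<'E'
from h import *
from plant import robot, imaging
f=[]
for i in range(4):
    s=robot.read_state(); f.append(np.r_[s["force"]@Y,s["gripper_force"],s["tool_pos"]@Y]); imaging.read_camera("side")
print(np.round(f,4))
E
```

```text
[[-6.7711  2.8891  0.0778]
 [-4.8271  2.7384  0.0778]
 [-6.3346  2.711   0.0778]
 [-4.6912  2.704   0.0778]]
```

The plate is in by about 4 mm. I'll push 1 mm more and hold.

Request:
{"api": "jog_arm", "payload": {"rows": [[[0.003,0,0],[0,0,0]],[[0.005,0,0],[0,0,0]],[[0.005,0,0],[0,0,0]],[[0.005,0,0],[0,0,0]],[[0.005,0,0],[0,0,0]]]}}

```text
t: 18.85
tool_pos: [0.6158, 0.1449, 0.0645]
orientation: [2.099, 2.334, 0.003]
force: [1.6, -5.4, 0.4]
opening: 0.0298
gripper_force: 3.1
```

```bash
python3 - <<'E'
from h import *
from plant import robot, imaging
f=[]
for i in range(8):
    s=robot.read_state(); f.append(np.r_[s["force"]@Y,s["gripper_force"],s["tool_pos"]@Y]); imaging.read_camera("side")
print(np.round(f,4),np.mean(f,0))
E
```

```text
[[-5.5019  3.0519  0.0786]
 [-5.4446  3.0497  0.0786]
 [-6.0389  3.0526  0.0786]
 [-6.5656  3.0517  0.0786]
 [-5.9696  3.0517  0.0786]
 [-6.1714  3.0499  0.0786]
 [-6.7058  3.0499  0.0786]
 [-6.8696  3.0496  0.0786]] [-6.15841784  3.050871    0.07861687]
```

Total push is 6.2 N, of which about 1.3 N is drag, so the plate is about 5 mm in. I'll back off slowly.

Request:
{"api": "jog_arm", "payload": {"rows": [[[-0.006,0,0],[0,0,0]],[[-0.012,0,0],[0,0,0]],[[-0.018,0,0],[0,0,0]],[[-0.024,0,0],[0,0,0]],[[-0.03,0,0],[0,0,0]]]}}

```text
t: 19.75
tool_pos: [0.6161, 0.1399, 0.0643]
orientation: [2.1, 2.335, 0.004]
force: [-0.1, -0.5, 0.2]
opening: 0.0297
gripper_force: 0.0
```

Request:
{"api": "jog_arm", "payload": {"rows": [[[-0.02,0,0],[0,0,0]],[[-0.05,0,0],[0,0,0]],[[-0.08,0,0],[0,0,0]],[[-0.11,0,0],[0,0,0]],[[-0.13,0,0],[0,0,0]]]}}

```text
t: 20.25
tool_pos: [0.6192, 0.1128, 0.0645]
orientation: [2.1, 2.334, 0.004]
force: [-0.1, 0.7, 0.1]
opening: 0.0296
gripper_force: 0.0
```

Request:
{"api": "jog_arm", "payload": {"rows": [[[0,0,-0.2],[0,0,0]],[[0,0,-0.4],[0,0,0]],[[0,0,-0.6],[0,0,0]],[[0,0,-0.8],[0,0,0]],[[0,0,-0.8],[0,0,0]]]}}

```text
t: 20.75
tool_pos: [0.6221, 0.1137, 0.2328]
orientation: [2.094, 2.328, 0.018]
force: [0.9, -0.6, 1.0]
opening: 0.0297
gripper_force: 0.0
```

Request:
{"api": "jog_arm", "payload": {"rows": [[[-0.5,0,0],[0,0,0]],[[-0.9,0,0],[0,0,0]],[[-0.9,0,0],[0,0,0]],[[-0.9,0,0],[0,0,0]],[[-0.9,0,0],[0,0,0]]]}}

```text
t: 21.25
tool_pos: [0.6373, -0.0701, 0.2235]
orientation: [2.105, 2.329, 0.001]
force: [0.8, -0.4, -0.8]
opening: 0.0299
gripper_force: 0.0
```

```bash
python3 - <<'E'
from h import *
from plant import imaging
a=imaging.read_camera("side")["frame"][180:370,160:330]
b=imaging.read_camera("top")["frame"][90:240,90:310]
a=cv2.resize(a,(340,380),interpolation=cv2.INTER_CUBIC); b=cv2.resize(b,(456,311),interpolation=cv2.INTER_CUBIC)
im=np.hstack([a,cv2.copyMakeBorder(b,0,69,0,0,cv2.BORDER_CONSTANT)]); cv2.imwrite("pics/end.png",im[:,:,::-1])
E
```

```text
(no output)
```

View pics/end.png

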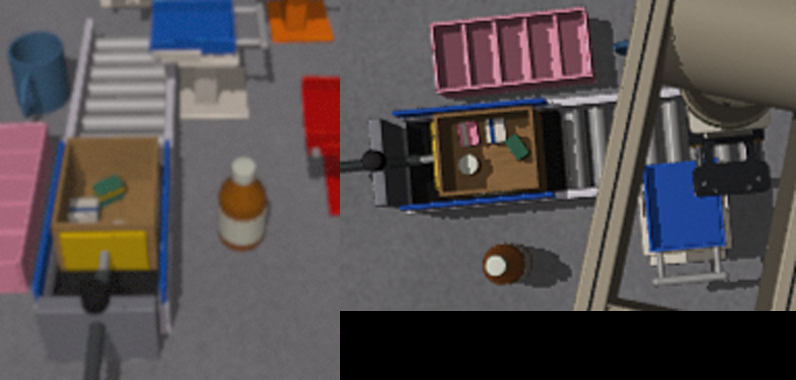

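The carton sits straight against the yellow plate with all four packs inside (468,133; 494,130; 516,147; 469,164). The tray is flat and the bystanders haven't moved.

```bash
python3 -c "
from plant import robot
print(robot.close_job())"
```

```text
the job is handed in; nothing more can be done
None
```

The job is handed in: all four packs are in the carton, which the last picture shows resting against the yellow plate after I pressed it in about 5 mm (estimated from the push force); the tray is flat and the bystanders look untouched, but the judging result was not shown.

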